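# Dock a board pallet in its bay and close the gate

## Robot

A 6-joint arm with a two-finger parallel gripper is mounted at the origin on a cart in front of the work surface, level with it; the furniture and walls round the work are solid. World frame = base frame: x ahead of the robot, y to its left, z up, the work surface at z = 0. Lengths are in m, angles in degrees, forces in N, time in s.
With the tool pointing down it reaches from about 0.225 to 0.875 m from the base axis. Payload 3.4 kg.
Tool frame: the origin (TCP) lies between the finger pads; the fingertips stand 11 mm ahead of it and the grasp point (between the pads) lies 8 mm behind it; z points along the fingers, y is the line along which they close (so a half turn about z gives the same grasp; the last joint's range is limited). The gripper opens to 85 mm and grips with 20 to 120 N. Pads are 22 mm wide; open, the fingers measure 114 mm over their backs; the gripper's body (76 mm by 85 mm) begins 54 mm behind the grasp point. The pads swing forward as they close: fully open they stand 13 mm farther back than shut.
Start: joints at [-79.125, 15.808, 86.224, -0, 77.962, -6.933], TCP at [0.176, -0.547, 0.242] pointing down, gripper open.
Joint ranges: [-165.64, 165.64], [-43.16, 119.46], [12.63, 154.43], [-67.54, 247.53], [6.08, 155.33], [-154.97, 154.97]. Speed limits (degrees/s): [147.25, 147.25, 180, 180, 180, 180].

## Interface

Orientations are given as a 3x3 rotation matrix whose columns are the frame's x, y, z axes.
In Python, from cell import get_state, grab_frame, camera_model, finish_job gives the robot as it stands.
- The arm moves only by the shell command python3 -m crank 'ROWS' [FORCE]. ROWS is a JSON object of lists of equal length, an entry for each row: "delta_pos": the shift along the tool's x, y, z in m, a list of three; "turn": the turn, a rotation vector about the tool's x, y, z in degrees, a list of three; "hand": the finger opening in m, from 0 to 0.0854. In form: {"delta_pos": [[dx, dy, dz], ...], "turn": [[wx, wy, wz], ...], "hand": [hand, ...]}. A call has 1 to 5 rows; each row shifts and turns the commanded pose from where the row before left it, along the tool's axes as they then stand; what a row does not reach is not made up. A row lasts 1/8 s, in which the tool goes at most 62.5 mm and 10.7 degrees, less where a joint would pass 70% of its speed; a pose out of reach is approached as far as the arm can. A call is refused whole if a number of a shift passes 0.0625 or a number of a turn 10.7, either way. A call with a gripper value outside its range is refused whole. The fingers move at their own pace and stop on an object; FORCE is the grip in N (left out, the last holds). Time passes only in rows, so rows that do not move let the fingers close. It gives the time, the measured TCP pose, the force, the opening and the grip force at its end, in the units of the state.
- get_state(): the state, without advancing time (a new reading comes with each control period).
- grab_frame(name): name is "scene" or "top" or "wrist"; returns (picture, depth): 400x640x3 uint8, red, green, blue; 400x640 float32, m along the optical axis (not along the pixel's ray), 0 where there is no reading.
- camera_model(name): a dict with "fov_y" (degrees; the focal length in pixels is half the picture's height over the tangent of half this angle, whatever the lens; pixels are square), "cx", "cy" (the principal point, pixels), "R" (3x3) and "t" (3): a world point X has camera coordinates R X + t. Camera axes: x right, y down, z forward; pixel columns grow to the right and rows downward; lengths in m; the calibration is good to about 2 mm. A picture is of the moment at which its call begins: read the wrist's pose just before it. camera_model takes no time and is no camera call; for the wrist camera it gives the pose at the moment of the call.
- finish_job(): hands the job in; it is judged then, once.
The state is a dict: "time_s": time; "joint_positions": joint angles; "dq": joint speeds; "tau": joint torques, N m; "ee_pos": TCP position; "ee_rot": TCP orientation; "ft_force": force on the tool from outside, world axes, zero at the start; "wrist_torque": the same for the moment, N m; "gripper_width": finger opening in m; "gripper_force": force on a finger pad.
Only numpy, scipy, OpenCV 4.12 (cv2) and the standard library are available. Lean on these libraries where they do the work, as an engineer would, in place of code of your own. Each camera call takes 0.05 s, during which the arm holds its last target. There are 200 camera calls.

## Task

Swing the red gate out of the mouth of the blue docking bay, slide the black board pallet flat along the bench (never lift or tip it) into the bay until it is square and fully home against the back stop, then swing the gate back until it lies straight along the yellow line across the mouth. Do not disturb the loupe, bottle and brush standing around the work.

Things in the scene. Friction and masses are not known exactly. Their poses are not given: they have to be found in the camera images.
- pallet: Loose black flat pallet, 100 mm along its own x, 120 mm along its own y, 20 mm high, about 0.3 kg, upright sides, with a green and a purple small circuit board let into the top (nothing to grip). Origin: centre of its underside; z up. Starts before the bay, towards its -y side, turned up to 0.5 rad from it.
- bay: Fixed docking bay: U of blue rails 16 mm high. Origin: bench level, centre of the docked spot; z up; the pallet slides in along +x, its 100 mm side along x. Rails' inner faces at y = -66 and +66 mm, 12 mm thick; flared lips end at x = -66 mm. Back stop's face at x = +52 mm: the home pallet reads x = +2, y = 0 mm (6 mm play each side). Yellow line across the mouth at x = -74 mm.
- gate (a joint): Angle (rad) of the red gate, a flat arm 12 mm wide, top 17 mm above the bench, on an upright hinge at bay x -74, y +87 mm. 0 = closed: points along bay -y on the yellow line, barring the mouth. Growing = swings outward, away from the bay; at 1.57 it points along bay -x, clear of the mouth. Range -0.35 to 2.4. Stays where left (about 1 N at the peg moves it). Starts at 0.2 to 0.8, in the way.
- gate_peg (a point): Middle of the grip peg of the gate, 40 mm above the bench: an upright black round peg of 12 mm diameter, from 17 to 53 mm above the bench, on the arm 70 mm from the hinge.
- gate_hinge (a point): Point on the upright hinge axis of the gate, 12.5 mm above the bench.
- loupe: Bystander: small black eye loupe, 36 mm wide, 34 mm high; origin centre of underside; stands to the bay's -y side, just outside its rail.
- bottle_1: Bystander: amber dropper bottle, 33 mm wide, 102 mm high, origin centre of underside.
- esd_brush: Bystander: flat black brush 130 mm long (own y), 26 mm wide, 9 mm high, origin centre of underside.

How it is judged (in metres and radians):
On the way, in this order (a step that is already met when the one before it is completed fails the run):
1. the gate is swung out of the mouth (beyond 1.1 rad) (value of joint gate above 1.1 rad), for 0.2 s.
2. the pallet is home in the bay (x of pallet in the frame of bay between -0.005 and 0.006 m and y of pallet in the frame of bay between -0.009 and 0.009 m and height (world z) of pallet below 0.004 m and angle between the x axis of pallet and the x axis of bay, either way round below 0.07 rad), for 0.2 s.
At the end, for the whole second after the job is handed in: The pallet lies flat in the bay against the back stop (origin within -5 to +6 mm of the bay's origin along x, 9 mm along y, square within 0.07 rad), the gate is closed within 0.1 rad of the yellow line, and both are at rest (all of step 2 and value of joint gate between -0.1 and 0.1 rad and linear speed of pallet below 0.01 m/s and velocity of joint gate between -0.05 and 0.05 rad/s); the robot touches nothing.
It fails at once if the pallet is lifted (more than 12 mm) or tipped (more than 0.2 rad) (height (world z) of pallet above 0.012 m or angle between pallet's own z axis and vertical above 0.2 rad).
It fails at once if a bystander (loupe, bottle, brush) is shifted by more than 20 mm (distance of any of loupe, bottle_1, esd_brush from where it was at the start of the episode above 0.02 m).
It also fails if it takes over 72 s, if anything falls off the work surface, if the arm or the gripper's body presses on something with over 40 N, if the wrist force passes 120 N, or if a joint passes its speed limit or range.

## Working session

There is one attempt and no reset: what is moved stays moved. The work goes in short steps, Python scripts to look and compute and a shell command to move; the robot and the scene stay as the last step left them, time stands still between calls to the robot, and variables do not carry over. Pictures are saved under pics/ and viewed, at most 11 in all, crops included, and the job is handed in when it is done.

```bash
mkdir -p pics; ls; cat > h.py <<'E'
import numpy as np, cv2
from cell import get_state, grab_frame, camera_model
def cam(n):
    m=camera_model(n); f=200/np.tan(np.radians(m["fov_y"])/2)
    return f,m["cx"],m["cy"],np.array(m["R"]),np.array(m["t"])
def ray(c,uv,z):
    f,cx,cy,R,t=c; uv=np.atleast_2d(uv).astype(float)
    d=np.c_[(uv[:,0]-cx)/f,(uv[:,1]-cy)/f,np.ones(len(uv))]@R
    o=-R.T@t; return o+d*((z-o[2])/d[:,2])[:,None]
def proj(c,X):
    f,cx,cy,R,t=c; p=np.atleast_2d(X)@R.T+t; return np.c_[f*p[:,0]/p[:,2]+cx,f*p[:,1]/p[:,2]+cy]
def cloud(c,d):
    f,cx,cy,R,t=c; v,u=np.mgrid[:d.shape[0],:d.shape[1]]
    p=np.stack([(u-cx)/f*d,(v-cy)/f*d,d],-1); return (p-t)@R
E
python3 - <<'E'
from h import *
for n in("top","scene"):
    im,d=grab_frame(n); np.savez("pics/%s.npz"%n,im=im,d=d); cv2.imwrite("pics/%s.png"%n,im[...,::-1])
    c=cam(n); print(n,c[0],c[1],c[2],-c[3].T@c[4],c[3][2])
s=get_state(); print(s["time_s"],s["ee_pos"],np.round(s["ee_rot"],3).tolist())
E
```

```text
pics
top 383.1369445491764 317.8417661685487 201.40086664616737 [ 0.3852521  -0.27065139  0.97954906] [ 0.1168165  -0.01692145 -0.99300935]
scene 380.9475036936709 321.14366033276576 205.5247721993929 [ 0.00431197 -0.77055112  0.51274859] [ 0.59490647  0.59121065 -0.54456979]
0.1 [ 0.17574362 -0.54701647  0.24152107] [[0.952, 0.306, -0.0], [0.306, -0.952, 0.002], [0.0, -0.002, -1.0]]
```

View pics/top.png

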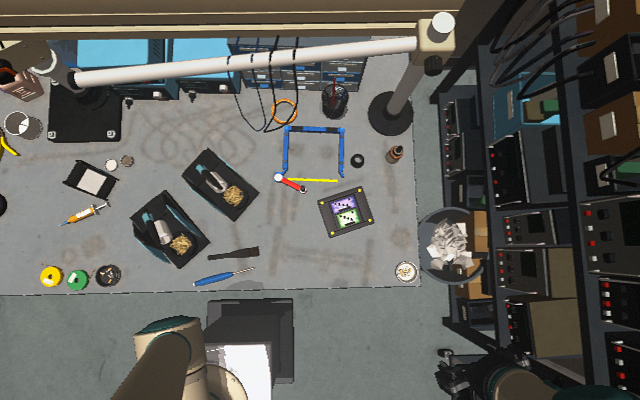

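View pics/scene.png

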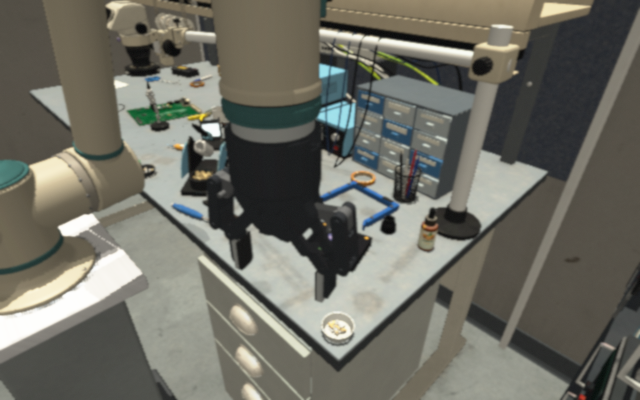

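The top view shows the bay (blue U) centred at about (313,152) with its mouth towards the robot. The gate hinge is at about (278,178), the peg at about (303,190), the pallet centre at (346,212), the loupe at (357,160), the bottle at (395,153) and the brush at (233,253). In the scene view the gripper hides most of the pallet.

```bash
python3 - <<'E'
from h import *
z=np.load("pics/top.npz"); im,d=z["im"],z["d"]; c=cam("top"); P=cloud(c,d)
hsv=cv2.cvtColor(im,cv2.COLOR_RGB2HSV); H,S,V=[hsv[...,i].astype(int) for i in range(3)]
roi=np.zeros(H.shape,bool); roi[118:245,265:410]=1
def top(m,zz,name):
    v,u=np.nonzero(m&roi); X=ray(c,np.c_[u,v],zz); h=P[m&roi][:,2]
    r=cv2.minAreaRect((X[:,:2]*1000).astype(np.float32)); b=cv2.boxPoints(r)/1000
    print(name,len(u),"med z",np.round(np.percentile(h,[10,50,90]),4),"rect",np.round(r[0],1),np.round(r[1],1),round(r[2],1)); print(np.round(b,4).tolist()); return X
blue=(H>100)&(H<125)&(S>120); X=top(blue,.016,"blue")
top((H>22)&(H<35)&(S>120)&(np.arange(640)<345)[None]&(np.arange(400)<188)[:,None],0,"yellow")
R=top(((H<6)|(H>174))&(S>150),.017,"red")
# pallet: by depth
pm=(P[...,2]>.012)&(P[...,2]<.03)&roi; pm[:183]=0; pm[:,:312]=0
n,l,st,ce=cv2.connectedComponentsWithStats(pm.astype(np.uint8)); k=1+st[1:,4].argmax(); top(l==k,.02,"pallet depth")
dk=(V<90)&roi; dk[:183]=0; dk[:,:312]=0; dk=cv2.morphologyEx(dk.astype(np.uint8),cv2.MORPH_CLOSE,np.ones((15,15)))
n,l,st,ce=cv2.connectedComponentsWithStats(dk); k=1+st[1:,4].argmax(); top(l==k,.02,"pallet dark")
for uv in [(278,177),(303,190),(357,160),(395,150),(233,253),(405,270),(285,105),(335,100),(330,45),(390,110)]: print(uv,np.round(P[uv[1],uv[0]],3))
cv2.imwrite("pics/topc.png",cv2.resize(im[110:250,255:415],None,fx=5,fy=4.28,interpolation=cv2.INTER_CUBIC)[...,::-1])
E
```

```text
blue 565 med z [0.0126 0.0155 0.0182] rect [ 582.1 -281.6] [207.3 223. ] 87.4
[[0.4659000039100647, -0.3799999952316284], [0.6887000203132629, -0.3903000056743622], [0.6983000040054321, -0.18320000171661377], [0.4754999876022339, -0.1729000061750412]]
yellow 135 med z [-0.0014  0.0004  0.0024] rect [ 557.8 -273.4] [129.8   6.9] 86.7
[[0.5507000088691711, -0.33799999952316284], [0.5576000213623047, -0.3384000062942505], [0.5648999810218811, -0.20880000293254852], [0.5580999851226807, -0.20839999616146088]]
red 93 med z [0.0142 0.017  0.0188] rect [ 545.3 -217.7] [52.4 11.5] 62.2
[[0.5281000137329102, -0.23819999396800995], [0.5382000207901001, -0.243599995970726], [0.5626000165939331, -0.1973000019788742], [0.5525000095367432, -0.19189999997615814]]
pallet depth 1736 med z [0.0137 0.0186 0.0216] rect [ 471.6 -355.1] [ 99.6 119.9] 17.5
[[0.40610000491142273, -0.31290000677108765], [0.44209998846054077, -0.42730000615119934], [0.5371000170707703, -0.39730000495910645], [0.5011000037193298, -0.28299999237060547]]
pallet dark 1894 med z [0.0123 0.0182 0.0216] rect [ 471.3 -355.6] [100.6 120.3] 17.4
[[0.40529999136924744, -0.3133000135421753], [0.44130000472068787, -0.42809998989105225], [0.5372999906539917, -0.3978999853134155], [0.5012999773025513, -0.2831000089645386]]
(278, 177) [ 0.562 -0.187  0.023]
(303, 190) [ 0.524 -0.251  0.044]
(357, 160) [ 0.608 -0.392 -0.001]
(395, 150) [ 0.613 -0.475  0.078]
(233, 253) [ 0.373 -0.072  0.007]
(405, 270) [ 0.322 -0.502  0.01 ]
(285, 105) [ 0.758 -0.206  0.003]
(335, 100) [ 0.771 -0.339 -0.001]
(330, 45) [ 0.721 -0.307  0.371]
(390, 110) [ 0.717 -0.47   0.067]
```

View pics/topc.png

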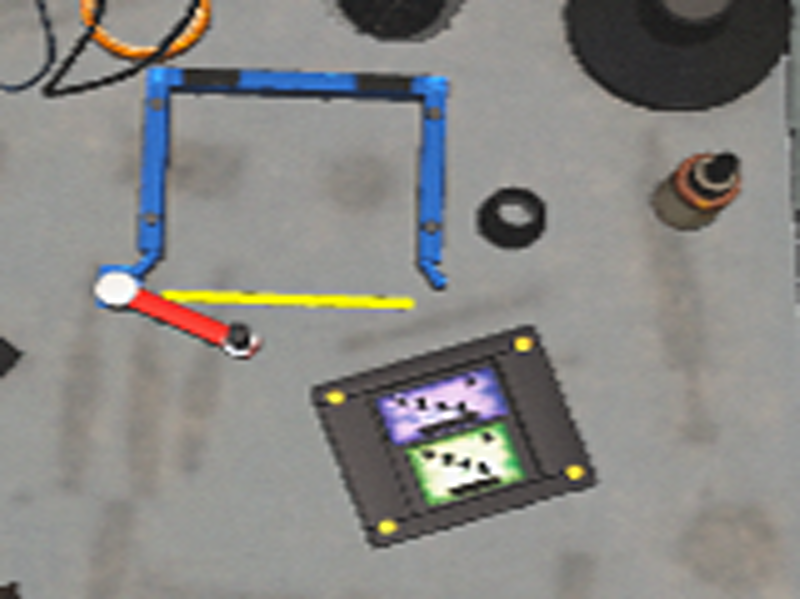

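The crop shows the bay clearly, and the sizes agree: the pallet rectangle is 100x120 mm at 20 mm high. The gate is at about 0.43 rad, with the hinge cap at crop (117,288) and the peg at (239,340). I'll move above the gate for a wrist view.

```bash
python3 -m crank '{"delta_pos":[[0.056,-0.025,0],[0.056,-0.025,0],[0.056,-0.025,0],[0.056,-0.025,0],[0.056,-0.025,0]],"turn":[[0,0,0],[0,0,0],[0,0,0],[0,0,0],[0,0,0]],"hand":[0.04,0.04,0.04,0.04,0.04]}' 30
python3 -m crank '{"delta_pos":[[0.056,-0.025,0],[0,0,0],[0,0,0],[0,0,0],[0,0,0]],"turn":[[0,0,0],[0,0,-10.7],[0,0,-10.7],[0,0,-10.7],[0,0,-10.7]],"hand":[0.04,0.04,0.04,0.04,0.04]}'
cat >> h.py <<'E'
def meas(c,im,d):
    P=cloud(c,d); hsv=cv2.cvtColor(im,cv2.COLOR_RGB2HSV); H,S,V=[hsv[...,i].astype(int) for i in range(3)]
    for name,m,zz in [("yellow",(H>22)&(H<35)&(S>120)&(abs(P[...,2])<.008),0),("red",((H<6)|(H>174))&(S>150),.017),("blue",(H>100)&(H<122)&(S>140)&(P[...,2]>.008)&(P[...,2]<.022)&(P[...,0]>.53),.016),("pallet",(P[...,2]>.014)&(P[...,2]<.026)&(V<110)&(S<90),.02)]:
        m=cv2.morphologyEx(m.astype(np.uint8),cv2.MORPH_OPEN,np.ones((2,2)))
        n,l,st,ce=cv2.connectedComponentsWithStats(m)
        if n<2: print(name,"none"); continue
        k=1+st[1:,4].argmax(); v,u=np.nonzero(m if name=="blue" else l==k); X=ray(c,np.c_[u,v],zz)
        r=cv2.minAreaRect((X[:,:2]*1000).astype(np.float32)); print(name,len(u),"z",round(float(np.median(P[v,u,2])),4),"rect",np.round(r[0],1),np.round(r[1],1),round(r[2],1),np.round(cv2.boxPoints(r)).tolist(),"uv",u.min(),u.max(),v.min(),v.max())
E
python3 - <<'E'
from h import *
c=cam("wrist"); im,d=grab_frame("wrist"); np.savez("pics/w1.npz",im=im,d=d); cv2.imwrite("pics/w1.png",im[...,::-1])
s=get_state(); print(s["ee_pos"],np.round(s["ee_rot"],3).tolist(),-c[3].T@c[4]); meas(c,im,d)
E
```

```text
time_s: 0.72
ee_pos: [0.4053, -0.3413, 0.242]
ee_rot: [[0.952, 0.306, -0.0], [0.306, -0.952, 0.0], [-0.0, -0.0, -1.0]]
ft_force: [0.4, -1.1, 0.8]
gripper_width: 0.0404
gripper_force: 0.0
time_s: 1.35
ee_pos: [0.4497, -0.3015, 0.2418]
ee_rot: [[0.485, 0.874, -0.001], [0.874, -0.485, 0.001], [0.0, -0.001, -1.0]]
ft_force: [0.3, -0.3, 1.0]
gripper_width: 0.0402
gripper_force: 0.0
[ 0.44968229 -0.30162316  0.24181784] [[0.482, 0.876, -0.001], [0.876, -0.482, 0.001], [0.0, -0.001, -1.0]] [ 0.4888875  -0.23011255  0.37279974]
yellow 775 z 0.0001 rect [ 557.6 -272.2] [130.1   6.4] 86.7 [[551.0, -337.0], [557.0, -337.0], [565.0, -207.0], [558.0, -207.0]] uv 373 421 29 148
red 735 z 0.0164 rect [ 545.3 -216.2] [52.6 12.1] 61.5 [[527.0, -236.0], [538.0, -242.0], [563.0, -196.0], [553.0, -190.0]] uv 359 372 14 74
blue 2919 z 0.0152 rect [ 629.8 -275.1] [159.2 128.6] 87.2 [[562.0, -351.0], [690.0, -358.0], [698.0, -199.0], [570.0, -192.0]] uv 378 553 0 157
pallet 5040 z 0.0192 rect [ 472.2 -353.9] [ 99.  119.7] 17.5 [[407.0, -312.0], [443.0, -426.0], [537.0, -396.0], [501.0, -282.0]] uv 293 430 130 259
```

View pics/w1.png

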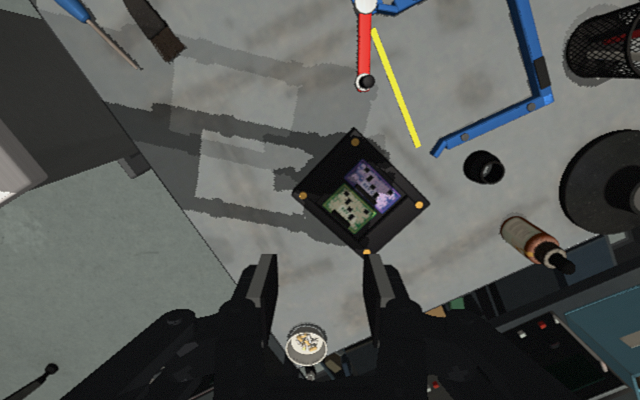

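The wrist view shows the arm pointing up-image, with the peg top at about (366,81), and the hinge, line and pallet agreeing with the top view within 2 mm. I'll triangulate the peg top from both views and work out the move.

```bash
python3 - <<'E'
from h import *
cw,ct=cam("wrist"),cam("top")
def P(c,uv):
    f,cx,cy,R,t=c; K=np.array([[f,0,cx],[0,f,cy],[0,0,1]]); return K@np.c_[R,t]
X=cv2.triangulatePoints(P(cw,0),P(ct,0),np.array([[366.],[81.]]),np.array([[302.8],[187.8]])); X=(X[:3]/X[3]).ravel(); print("peg top",X)
s=get_state(); R=np.array(s["ee_rot"]); print((R.T@(np.array([.5296,-.2476,.040])-s["ee_pos"])), (R.T@(np.array([X[0],X[1],.040])-s["ee_pos"])))
E
```

```text
peg top [ 0.53676827 -0.24821608 -0.01096155]
[0.08582485 0.0441844  0.20178607] [0.08874017 0.05076199 0.2017799 ]
```

Those two rays are nearly parallel, so the height from them is poor. I'll check with depth, and with rays onto the known peg-top plane.

```bash
python3 - <<'E'
from h import *
for n,f,b in(("wrist","w1",(60,110,345,395)),("top","top",(178,200,292,314))):
    z=np.load(f"pics/{f}.npz"); c=cam(n); P=cloud(c,z["d"]); a,e,g,h=b
    m=np.zeros(P.shape[:2],bool); m[a:e,g:h]=1; m&=(P[...,2]>.035)&(P[...,2]<.06)
    q=P[m]; v,u=np.nonzero(m); t=q[:,2]>.047; print(n,len(q),np.round(np.median(q,0),4),np.round(q[:,2].max(),3),"top",t.sum(),np.round(q[t].mean(0),4), "uv",u[t].mean(),v[t].mean(),ray(c,[[u[t].mean(),v[t].mean()]],.053).round(4))
E
```

```text
wrist 164 [ 0.5285 -0.2454  0.052 ] 0.055 top 146 [ 0.5291 -0.2456  0.0521] uv 368.43150684931504 81.20547945205479 [[ 0.529  -0.2455  0.053 ]]
top 22 [ 0.5279 -0.2484  0.0513] 0.056 top 19 [ 0.529  -0.2477  0.0519] uv 301.7368421052632 187.6315789473684 [[ 0.5289 -0.2478  0.053 ]]
```

```bash
python3 -m crank '{"delta_pos":[[0.043,0.022,0.03],[0.043,0.022,0.03],[0,0,0.05],[0,0,0.05],[0,0,0.042]],"turn":[[0,0,0],[0,0,0],[0,0,0],[0,0,0],[0,0,0]],"hand":[0.04,0.04,0.04,0.04,0.04]}' 20
python3 -m crank '{"delta_pos":[[0,0,0],[0,0,0],[0,0,0]],"turn":[[0,0,0],[0,0,0],[0,0,0]],"hand":[0.026,0.026,0.026]}'
```

```text
time_s: 2.02
ee_pos: [0.5299, -0.2479, 0.0381]
ee_rot: [[0.493, 0.87, -0.001], [0.87, -0.493, 0.001], [-0.0, -0.002, -1.0]]
ft_force: [1.1, 0.1, 0.5]
gripper_width: 0.0397
gripper_force: 0.0
time_s: 2.4
ee_pos: [0.5319, -0.2496, 0.0425]
ee_rot: [[0.491, 0.871, 0.004], [0.871, -0.491, -0.002], [-0.0, 0.004, -1.0]]
ft_force: [0.4, 0.1, 0.4]
gripper_width: 0.0263
gripper_force: 0.0
```

```bash
python3 -m crank '{"delta_pos":[[0.001,-0.0123,0],[0.001,-0.0123,0],[0.001,-0.0123,0],[0.001,-0.0123,0],[0.001,-0.0123,0]],"turn":[[0,0,10],[0,0,10],[0,0,10],[0,0,10],[0,0,10]],"hand":[0.026,0.026,0.026,0.026,0.026]}'
python3 -m crank '{"delta_pos":[[0.001,-0.0123,0],[0.001,-0.0123,0],[0.001,-0.0123,0],[0,0,0],[0,0,0]],"turn":[[0,0,10],[0,0,10],[0,0,10],[0,0,0],[0,0,0]],"hand":[0.026,0.026,0.026,0.04,0.04]}'
python3 - <<'E'
from h import *
im,d=grab_frame("top"); c=cam("top"); P=cloud(c,d); print(np.array(get_state()["ee_pos"]))
cv2.imwrite("pics/t2.png",cv2.resize(im[110:250,255:415],None,fx=4,fy=4)[...,::-1])
E
```

```text
time_s: 3.02
ee_pos: [0.4961, -0.201, 0.0423]
ee_rot: [[0.984, 0.178, 0.003], [0.178, -0.984, -0.003], [0.003, 0.003, -1.0]]
ft_force: [-1.3, -1.6, -0.1]
gripper_width: 0.0259
gripper_force: 0.6
time_s: 3.65
ee_pos: [0.4986, -0.1642, 0.0413]
ee_rot: [[0.944, -0.33, 0.002], [-0.33, -0.944, -0.001], [0.002, 0.0, -1.0]]
ft_force: [-0.3, -1.1, 1.1]
gripper_width: 0.0399
gripper_force: 0.0
[ 0.49840079 -0.16423945  0.04104262]
```

View pics/t2.png

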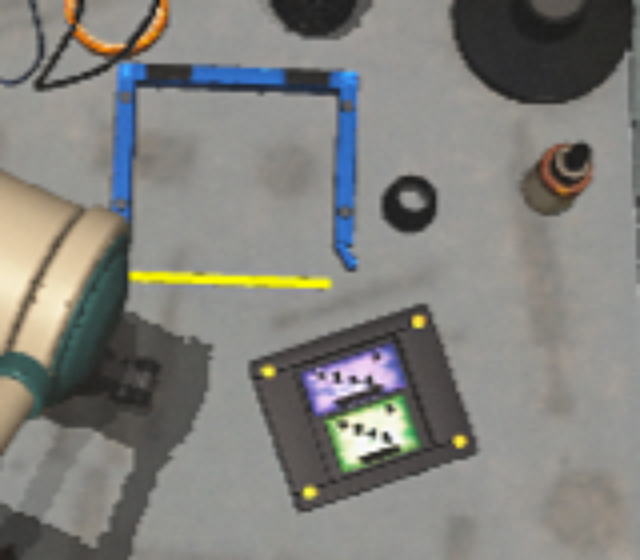

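The gate is now out: the mouth in the crop is clear and the pallet hasn't moved. Next is behind the pallet's -y face, with the fingers spread along it.

```bash
python3 -m crank '{"delta_pos":[[0,0,-0.06],[0,0,-0.05],[0.0178,0.0515,0],[0.0178,0.0515,0],[0.0178,0.0515,0]],"turn":[[0,0,0],[0,0,0],[0,0,0],[0,0,0],[0,0,0]],"hand":[0.04,0.04,0.06,0.06,0.06]}'
python3 -m crank '{"delta_pos":[[0.0178,0.0515,0],[0.0178,0.0515,0],[0,0,0],[0,0,0],[0,0,0]],"turn":[[0,0,0],[0,0,0],[0,0,10.65],[0,0,10.65],[0,0,10.65]],"hand":[0.06,0.06,0.06,0.06,0.06]}'
python3 -m crank '{"delta_pos":[[0,0,0.04],[0,0,0.04],[0,0,0]],"turn":[[0,0,10.65],[0,0,10.65],[0,0,0]],"hand":[0.06,0.06,0.06]}'
```

```text
time_s: 4.32
ee_pos: [0.4969, -0.3291, 0.1509]
ee_rot: [[0.944, -0.331, 0.001], [-0.331, -0.944, -0.001], [0.001, 0.0, -1.0]]
ft_force: [0.6, -0.6, -0.3]
gripper_width: 0.0602
gripper_force: 0.0
time_s: 4.95
ee_pos: [0.4958, -0.4369, 0.1501]
ee_rot: [[0.62, -0.785, -0.0], [-0.785, -0.62, 0.0], [-0.0, 0.0, -1.0]]
ft_force: [0.3, 0.2, -0.1]
gripper_width: 0.06
gripper_force: 0.0
time_s: 5.32
ee_pos: [0.4941, -0.4345, 0.0671]
ee_rot: [[0.301, -0.954, -0.005], [-0.954, -0.301, 0.006], [-0.007, 0.003, -1.0]]
ft_force: [-0.9, -0.5, 0.2]
gripper_width: 0.0599
gripper_force: 0.0
```

```bash
python3 - <<'E'
from h import *
s=get_state(); print(s["ee_pos"],s["joint_positions"])
for n in("top","wrist"):
    im,d=grab_frame(n); c=cam(n); print(n); meas(c,im,d)
E
```

```text
[ 0.49412258 -0.43449317  0.06710226] [-4.73766291e+01  3.04838828e+01  8.88354558e+01 -7.90128208e-03
  6.11198069e+01  1.15122819e+02]
top
yellow 136 z 0.0002 rect [ 555.1 -275.9] [129.7   6.9] 86.7 [[548.0, -341.0], [555.0, -341.0], [562.0, -211.0], [555.0, -211.0]] uv 288 338 179 182
red 101 z 0.015 rect [ 525.2 -182.2] [12.9 50.5] 78.3 [[499.0, -183.0], [549.0, -194.0], [551.0, -181.0], [502.0, -171.0]] uv 272 280 182 201
blue 456 z 0.0151 rect [ 628.5 -280.3] [158.6 126.6] 86.1 [[560.0, -355.0], [686.0, -364.0], [697.0, -205.0], [571.0, -197.0]] uv 282 344 127 177
pallet 2905 z 0.019 rect [738.5 307.9] [182.5 154. ] 89.1 [[660.0, 218.0], [814.0, 215.0], [817.0, 398.0], [663.0, 400.0]] uv 48 120 84 142
wrist
yellow 148 z 0.0015 rect [ 557.8 -270. ] [20.3  6.3] 87.3 [[554.0, -280.0], [560.0, -280.0], [561.0, -260.0], [555.0, -260.0]] uv 173 186 382 399
red none
blue 4210 z 0.0162 rect [ 618.9 -327.5] [117.9  73.8] 0.8 [[559.0, -291.0], [561.0, -365.0], [678.0, -364.0], [677.0, -290.0]] uv 0 189 255 348
pallet 7489 z 0.0208 rect [ 476.8 -370.5] [99.4 92.5] 17.6 [[415.0, -341.0], [443.0, -430.0], [538.0, -400.0], [510.0, -311.0]] uv 243 394 269 387
```

```bash
python3 -m crank '{"delta_pos":[[0,0,0.04],[0,0,0.006],[0,0,0]],"turn":[[0,0,0],[0,0,0],[0,0,0]],"hand":[0.06,0.06,0.06]}'
python3 -m crank '{"delta_pos":[[0,0,0.004],[0,0,0]],"turn":[[0,0,0],[0,0,0]],"hand":[0.06,0.06]}'
```

```text
time_s: 5.8
ee_pos: [0.4969, -0.4367, 0.0257]
ee_rot: [[0.299, -0.954, 0.001], [-0.954, -0.299, -0.001], [0.002, -0.001, -1.0]]
ft_force: [-0.6, -0.2, 0.1]
gripper_width: 0.06
gripper_force: 0.0
time_s: 6.05
ee_pos: [0.4967, -0.4364, 0.0212]
ee_rot: [[0.299, -0.954, 0.001], [-0.954, -0.299, -0.001], [0.001, -0.001, -1.0]]
ft_force: [-0.6, -0.1, 0.1]
gripper_width: 0.0597
gripper_force: 0.0
```

```bash
python3 -m crank '{"delta_pos":[[0,0,0.004],[0,0,0.003],[0,0,0]],"turn":[[0,0,0],[0,0,0],[0,0,0]],"hand":[0.06,0.06,0.06]}'
```

```text
time_s: 6.42
ee_pos: [0.4961, -0.4358, 0.0129]
ee_rot: [[0.298, -0.954, -0.001], [-0.954, -0.298, 0.001], [-0.001, 0.0, -1.0]]
ft_force: [0.5, -0.2, -0.5]
gripper_width: 0.0595
gripper_force: 0.0
```

```bash
python3 -m crank '{"delta_pos":[[-0.008,0,0],[-0.007,0,0],[-0.007,0,0],[-0.007,0,0],[-0.007,0,0]],"turn":[[0,0,0],[0,0,0],[0,0,1.7],[0,0,1.7],[0,0,1.7]],"hand":[0.06,0.06,0.06,0.06,0.06]}'
python3 -m crank '{"delta_pos":[[-0.007,0,0],[-0.007,0,0],[-0.007,0,0],[-0.007,0,0],[-0.007,0,0]],"turn":[[0,0,1.8],[0,0,1.8],[0,0,1.8],[0,0,1.8],[0,0,1.8]],"hand":[0.06,0.06,0.06,0.06,0.06]}'
python3 - <<'E'
from h import *
s=get_state(); print(s["ee_pos"])
for n in("top","wrist"):
    im,d=grab_frame(n); c=cam(n); P=cloud(c,d); print(n); meas(c,im,d)
    if n=="wrist": cv2.imwrite("pics/w3.png",im[...,::-1])
E
```

```text
time_s: 7.05
ee_pos: [0.486, -0.4013, 0.0134]
ee_rot: [[0.21, -0.978, 0.0], [-0.978, -0.21, -0.001], [0.001, -0.0, -1.0]]
ft_force: [-0.0, -2.8, -0.6]
gripper_width: 0.0596
gripper_force: 1.0
time_s: 7.68
ee_pos: [0.4808, -0.3666, 0.0134]
ee_rot: [[0.055, -0.998, -0.0], [-0.998, -0.055, -0.0], [0.0, 0.0, -1.0]]
ft_force: [-0.1, -2.2, -1.0]
gripper_width: 0.0603
gripper_force: 1.0
[ 0.48079637 -0.36661152  0.01340603]
top
yellow 104 z 0.0003 rect [ 556.  -260.4] [98.5  6.9] 86.7 [[550.0, -309.0], [557.0, -310.0], [562.0, -211.0], [555.0, -211.0]] uv 288 326 179 182
red 101 z 0.0159 rect [ 525.1 -182.3] [12.7 50.6] 77.2 [[499.0, -183.0], [548.0, -194.0], [551.0, -182.0], [502.0, -170.0]] uv 272 280 182 201
blue 416 z 0.0148 rect [703.5  10.1] [753.5 152.7] 75.4 [[535.0, -335.0], [682.0, -374.0], [872.0, 355.0], [724.0, 394.0]] uv 69 344 66 174
pallet 2889 z 0.019 rect [739.4 307.6] [155.5 181. ] 0.1 [[662.0, 398.0], [662.0, 217.0], [817.0, 217.0], [817.0, 398.0]] uv 48 120 84 142
wrist
yellow 166 z 0.0002 rect [ 555.7 -283.2] [11.6  5.5] 85.7 [[553.0, -289.0], [558.0, -289.0], [559.0, -278.0], [553.0, -277.0]] uv 171 181 384 399
red none
blue 3639 z 0.0151 rect [ 589.9 -348.7] [18.  66.7] 88.5 [[556.0, -357.0], [623.0, -359.0], [624.0, -341.0], [557.0, -339.0]] uv 0 147 284 325
pallet 8904 z 0.0194 rect [ 479.4 -354.5] [90.3 50. ] 2.8 [[433.0, -332.0], [436.0, -382.0], [526.0, -377.0], [523.0, -327.0]] uv 214 428 262 359
```

View pics/w3.png

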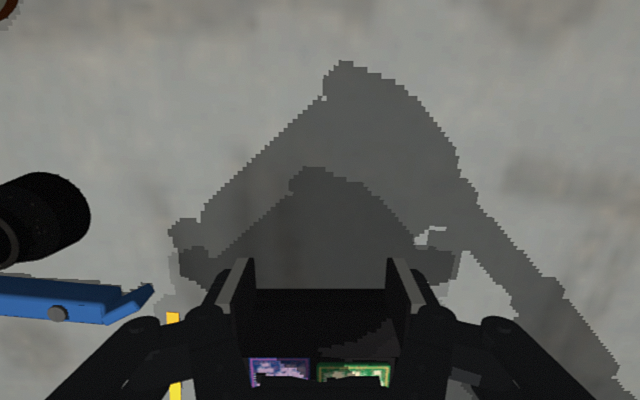

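The pallet follows squarely between the fingers (its -y face at image row 290). Finishing the sideways push, then backing off and up to look.

```bash
python3 -m crank '{"delta_pos":[[-0.0068,0,0],[-0.0068,0,0],[-0.0068,0,0],[-0.0065,0,0],[0,0,0]],"turn":[[0,0,1.6],[0,0,1.6],[0,0,1.6],[0,0,1.6],[0,0,0]],"hand":[0.06,0.06,0.06,0.06,0.06]}'
python3 -m crank '{"delta_pos":[[0.02,0,0],[0,0,-0.06],[-0.02,0,-0.06],[-0.04,0,-0.06],[0,0,0]],"turn":[[0,0,0],[0,0,0],[0,0,-10.65],[0,0,-10.65],[0,0,-10.65]],"hand":[0.06,0.06,0.06,0.06,0.06]}'
python3 -m crank '{"delta_pos":[[0,0,0],[0,0,0],[0,0,0],[0,0,0],[0,0,0]],"turn":[[0,0,-10.65],[0,0,-10.65],[0,0,-10.65],[0,0,-10.65],[0,0,-10.65]],"hand":[0.06,0.06,0.06,0.06,0.06]}'
```

```text
time_s: 8.4
ee_pos: [0.4805, -0.339, 0.0133]
ee_rot: [[-0.055, -0.998, -0.0], [-0.998, 0.055, 0.001], [-0.001, 0.0, -1.0]]
ft_force: [-0.0, -0.3, -0.5]
gripper_width: 0.06
gripper_force: 0.1
time_s: 9.02
ee_pos: [0.4778, -0.3065, 0.1897]
ee_rot: [[0.488, -0.873, 0.007], [-0.873, -0.488, -0.005], [0.008, -0.004, -1.0]]
ft_force: [0.1, -0.7, -1.9]
gripper_width: 0.0603
gripper_force: 0.0
time_s: 9.65
ee_pos: [0.4759, -0.3068, 0.1844]
ee_rot: [[0.991, -0.133, -0.0], [-0.133, -0.991, 0.001], [-0.0, -0.001, -1.0]]
ft_force: [-0.5, -0.1, 1.0]
gripper_width: 0.0603
gripper_force: 0.0
```

```bash
python3 -m crank '{"delta_pos":[[-0.038,-0.0165,0],[-0.038,-0.0165,0],[0,0,0]],"turn":[[0,0,0],[0,0,-4.3],[0,0,0]],"hand":[0.07,0.07,0.07]}'
python3 - <<'E'
from h import *
s=get_state(); print(s["ee_pos"])
for n in("wrist","top"):
    im,d=grab_frame(n); c=cam(n); print(n); meas(c,im,d)
    if n=="wrist": cv2.imwrite("pics/w4.png",im[...,::-1])
E
```

```text
time_s: 10.02
ee_pos: [0.4027, -0.2615, 0.1844]
ee_rot: [[0.998, -0.064, -0.002], [-0.064, -0.998, 0.002], [-0.002, -0.002, -1.0]]
ft_force: [0.8, -0.3, 1.1]
gripper_width: 0.0698
gripper_force: 0.0
[ 0.40265889 -0.26146061  0.18441482]
wrist
yellow none
red 1157 z 0.0169 rect [ 527.6 -179.8] [12.8 55.4] 77.7 [[499.0, -180.0], [553.0, -192.0], [556.0, -179.0], [502.0, -168.0]] uv 198 216 2 78
blue none
pallet 10201 z 0.02 rect [ 486.8 -270.8] [119.4  99.4] 86.7 [[434.0, -328.0], [533.0, -333.0], [540.0, -214.0], [441.0, -208.0]] uv 247 399 19 147
top
yellow 90 z -0.0001 rect [ 553.9 -296.6] [88.4  6.8] 86.7 [[548.0, -340.0], [555.0, -341.0], [560.0, -253.0], [553.0, -252.0]] uv 304 338 179 182
red 53 z 0.2267 rect [   58.  -1014.6] [19.9 13.9] 88.6 [[51.0, -1024.0], [65.0, -1025.0], [65.0, -1005.0], [51.0, -1005.0]] uv 617 625 373 379
blue 469 z 0.015 rect [700.4   4.2] [765.7 152. ] 75.7 [[532.0, -348.0], [679.0, -386.0], [869.0, 356.0], [721.0, 394.0]] uv 69 344 66 177
pallet 2897 z 0.019 rect [738.5 307.5] [183.2 154. ] 89.1 [[660.0, 217.0], [814.0, 215.0], [817.0, 398.0], [663.0, 400.0]] uv 48 120 84 142
```

View pics/w4.png

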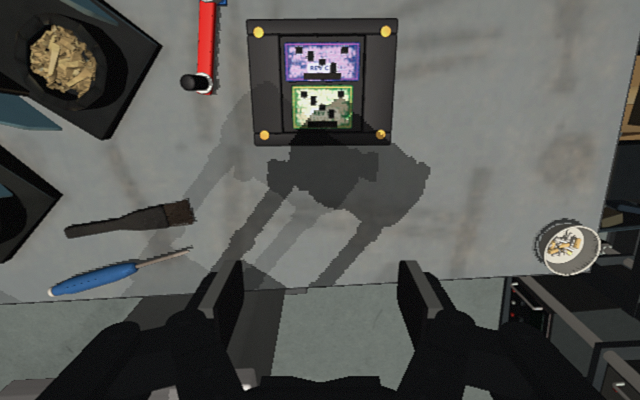

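The wrist view shows the pallet square before the mouth (u 247–399, v 19–147) with the gate clear to its left. In the bay frame it is at x -145, y -2 mm, angle about 0. Going down behind it.

```bash
python3 -m crank '{"delta_pos":[[0,0.003,0.06],[0,0,0.06],[0,0,0.04],[0,0,0],[0,0,0.011]],"turn":[[0,0,-0.4],[0,0,0],[0,0,0],[0,0,0],[0,0,0]],"hand":[0.06,0.06,0.06,0.06,0.06]}'
python3 -m crank '{"delta_pos":[[0.008,0,0],[0.008,0,0],[0.008,0,0],[0.008,-0.0005,0],[0.008,-0.0005,0]],"turn":[[0,0,0],[0,0,0],[0,0,0],[0,0,0],[0,0,0]],"hand":[0.06,0.06,0.06,0.06,0.06]}'
```

```text
time_s: 10.75
ee_pos: [0.4073, -0.2678, 0.0148]
ee_rot: [[0.998, -0.057, 0.004], [-0.057, -0.998, -0.003], [0.004, 0.003, -1.0]]
ft_force: [-1.0, -0.6, 0.5]
gripper_width: 0.0602
gripper_force: 0.0
time_s: 11.38
ee_pos: [0.4432, -0.2662, 0.0143]
ee_rot: [[0.998, -0.055, -0.005], [-0.055, -0.998, 0.001], [-0.005, -0.001, -1.0]]
ft_force: [-6.8, -0.9, 6.4]
gripper_width: 0.0602
gripper_force: 3.7
```

```bash
python3 -m crank '{"delta_pos":[[0.007,-0.0005,0],[0.007,-0.0005,0]],"turn":[[0,0,0],[0,0,0]],"hand":[0.06,0.06]}'
python3 - <<'E'
from h import *
c=cam("wrist"); im,d=grab_frame("wrist"); meas(c,im,d); cv2.imwrite("pics/w5.png",im[...,::-1]); print(get_state()["ee_pos"],get_state()["ft_force"])
E
```

```text
time_s: 11.62
ee_pos: [0.4571, -0.266, 0.0143]
ee_rot: [[0.998, -0.055, -0.005], [-0.055, -0.998, 0.001], [-0.005, -0.001, -1.0]]
ft_force: [-6.7, -0.2, 6.3]
gripper_width: 0.0602
gripper_force: 3.5
yellow none
red 6078 z 0.016 rect [ 519.2 -178.1] [15.2 69. ] 77.7 [[484.0, -178.0], [551.0, -193.0], [555.0, -178.0], [487.0, -163.0]] uv 54 104 60 237
blue 936 z 0.0141 rect [ 547.6 -270.6] [155.5  37. ] 86.8 [[525.0, -347.0], [562.0, -349.0], [570.0, -194.0], [533.0, -192.0]] uv 87 552 0 114
pallet 49576 z 0.0193 rect [ 504.2 -266. ] [117.9 122.5] 86.8 [[440.0, -321.0], [562.0, -328.0], [569.0, -211.0], [446.0, -204.0]] uv 131 493 0 317
[ 0.45879028 -0.26634469  0.01425975] [-1.73138988  1.03913057  0.84280304]
```

View pics/w5.png

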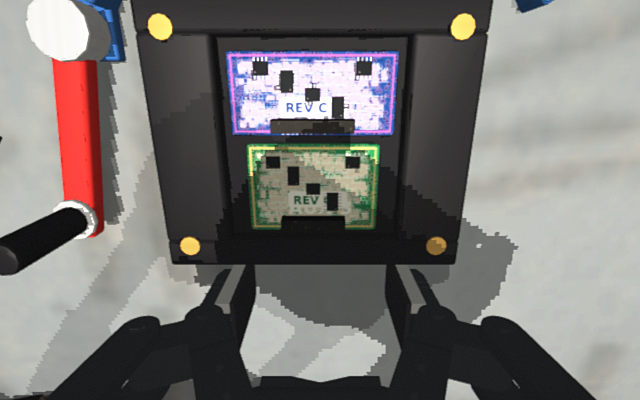

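The pallet sits square against both fingertips, between the lips and clear of the gate. Pushing on in.

```bash
python3 -m crank '{"delta_pos":[[0.008,0,0],[0.008,0,0],[0.008,0,0],[0.008,0,0],[0.008,0,0]],"turn":[[0,0,0],[0,0,0],[0,0,0],[0,0,0],[0,0,0]],"hand":[0.06,0.06,0.06,0.06,0.06]}'
python3 -m crank '{"delta_pos":[[0.008,0,0],[0.008,0,0],[0.008,0,0],[0.008,0,0],[0.008,0,0]],"turn":[[0,0,0],[0,0,0],[0,0,0],[0,0,0],[0,0,0]],"hand":[0.06,0.06,0.06,0.06,0.06]}'
python3 -m crank '{"delta_pos":[[0.006,0,0],[0.006,0,0],[0.005,0,0],[0.004,0,0],[0.003,0,0]],"turn":[[0,0,0],[0,0,0],[0,0,0],[0,0,0],[0,0,0]],"hand":[0.06,0.06,0.06,0.06,0.06]}'
```

```text
time_s: 12.3
ee_pos: [0.4972, -0.2682, 0.014]
ee_rot: [[0.998, -0.055, -0.004], [-0.055, -0.998, 0.001], [-0.005, -0.001, -1.0]]
ft_force: [-7.0, 0.5, 5.5]
gripper_width: 0.0599
gripper_force: 3.3
time_s: 12.92
ee_pos: [0.5372, -0.2705, 0.0141]
ee_rot: [[0.998, -0.056, -0.004], [-0.056, -0.998, 0.001], [-0.004, -0.001, -1.0]]
ft_force: [-6.3, 0.3, 4.8]
gripper_width: 0.0601
gripper_force: 3.1
time_s: 13.55
ee_pos: [0.5612, -0.272, 0.0141]
ee_rot: [[0.998, -0.056, -0.004], [-0.056, -0.998, 0.001], [-0.004, -0.001, -1.0]]
ft_force: [-5.4, -0.1, 5.4]
gripper_width: 0.0601
gripper_force: 3.1
```

```bash
python3 -m crank '{"delta_pos":[[0.003,0,0],[0.003,0,0],[0.002,0,0],[0.001,0,0]],"turn":[[0,0,0],[0,0,0],[0,0,0],[0,0,0]],"hand":[0.06,0.06,0.06,0.06]}'
python3 -m crank '{"delta_pos":[[0.002,0,0],[0,0,0]],"turn":[[0,0,0],[0,0,0]],"hand":[0.06,0.06]}'
```

```text
time_s: 14.05
ee_pos: [0.5702, -0.2725, 0.0141]
ee_rot: [[0.998, -0.056, -0.004], [-0.056, -0.998, 0.001], [-0.004, -0.001, -1.0]]
ft_force: [-5.9, 0.4, 3.8]
gripper_width: 0.0601
gripper_force: 3.0
time_s: 14.3
ee_pos: [0.5725, -0.2727, 0.0141]
ee_rot: [[0.998, -0.056, -0.003], [-0.056, -0.998, 0.001], [-0.003, -0.001, -1.0]]
ft_force: [-5.2, 0.2, 2.9]
gripper_width: 0.0602
gripper_force: 2.5
```

```bash
python3 -m crank '{"delta_pos":[[0.002,0,0],[0,0,0]],"turn":[[0,0,0],[0,0,0]],"hand":[0.06,0.06]}'
python3 -m crank '{"delta_pos":[[0.002,0,0],[0,0,0]],"turn":[[0,0,0],[0,0,0]],"hand":[0.06,0.06]}'
python3 - <<'E'
from h import *
c=cam("top"); im,d=grab_frame("top"); meas(c,im,d); c=cam("wrist"); im,d=grab_frame("wrist"); meas(c,im,d); cv2.imwrite("pics/w6.png",im[...,::-1])
E
```

```text
time_s: 14.55
ee_pos: [0.5725, -0.2726, 0.0141]
ee_rot: [[0.998, -0.055, -0.007], [-0.055, -0.998, 0.001], [-0.007, -0.001, -1.0]]
ft_force: [-9.6, 0.2, 7.0]
gripper_width: 0.0598
gripper_force: 4.6
time_s: 14.8
ee_pos: [0.5726, -0.2726, 0.0141]
ee_rot: [[0.998, -0.055, -0.011], [-0.055, -0.998, 0.002], [-0.011, -0.001, -1.0]]
ft_force: [-13.7, -0.6, 9.3]
gripper_width: 0.0597
gripper_force: 6.6
yellow 24 z 0.0008 rect [637.8 526.5] [18.8  7.6] 4.3 [[628.0, 530.0], [629.0, 522.0], [647.0, 523.0], [647.0, 531.0]] uv 0 3 151 158
red 54 z 0.227 rect [   58.  -1014.6] [19.9 13.9] 88.6 [[51.0, -1024.0], [65.0, -1025.0], [65.0, -1005.0], [51.0, -1005.0]] uv 617 625 373 379
blue 76 z 0.0147 rect [750.5  50.3] [617.8  77.4] 61.3 [[568.0, -202.0], [636.0, -239.0], [933.0, 302.0], [865.0, 340.0]] uv 76 288 66 174
pallet 2898 z 0.0191 rect [738.5 307.6] [183.1 154. ] 89.1 [[660.0, 217.0], [814.0, 215.0], [817.0, 398.0], [663.0, 400.0]] uv 48 120 84 142
yellow 214 z 0.0001 rect [ 560.2 -211.7] [11.   5.8] 86.9 [[557.0, -217.0], [563.0, -217.0], [563.0, -206.0], [558.0, -206.0]] uv 188 210 288 298
red 21 z 0.0613 rect [ 521.8 -174.3] [1.1 5. ] 43.2 [[520.0, -173.0], [523.0, -177.0], [524.0, -176.0], [521.0, -172.0]] uv 123 128 381 387
blue 19305 z 0.015 rect [ 623.9 -274.6] [158.8 115.2] 86.9 [[562.0, -351.0], [677.0, -357.0], [686.0, -198.0], [571.0, -192.0]] uv 90 549 0 296
pallet 49288 z 0.0193 rect [ 619.5 -272.7] [117.9 122.3] 86.8 [[555.0, -328.0], [677.0, -335.0], [684.0, -217.0], [562.0, -210.0]] uv 130 495 0 317
```

View pics/w6.png

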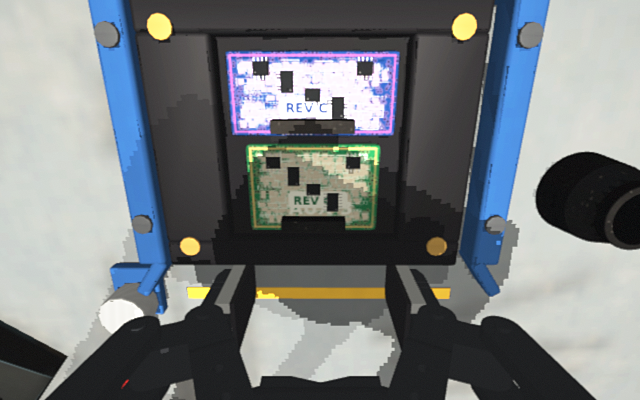

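The pallet is home: contact came exactly where predicted, and it is square between the rails (gaps are similar on both sides). Backing off and up, then locating the peg.

```bash
python3 -m crank '{"delta_pos":[[-0.006,0,0],[-0.03,0,0],[-0.04,0,-0.03],[-0.04,0,-0.06],[-0.03,-0.03,-0.06]],"turn":[[0,0,0],[0,0,0],[0,0,0],[0,0,0],[0,0,0]],"hand":[0.06,0.06,0.06,0.05,0.04]}'
python3 -m crank '{"delta_pos":[[-0.02,-0.03,0],[0,0,0]],"turn":[[0,0,8.5],[0,0,0]],"hand":[0.04,0.04]}'
python3 - <<'E'
from h import *
c=cam("wrist"); im,d=grab_frame("wrist"); s=get_state(); meas(c,im,d); P=cloud(c,d)
m=(P[...,2]>.048)&(P[...,2]<.057)&(np.hypot(P[...,0]-.494,P[...,1]+.172)<.03); p=np.median(P[m],0); print(m.sum(),p)
R=np.array(s["ee_rot"]); print(s["ee_pos"],R.tolist(),R.T@(np.array([p[0],p[1],.041])-s["ee_pos"])); cv2.imwrite("pics/w7.png",im[...,::-1])
E
```

```text
time_s: 15.52
ee_pos: [0.4433, -0.2413, 0.1483]
ee_rot: [[0.998, -0.059, 0.002], [-0.059, -0.998, -0.002], [0.002, 0.001, -1.0]]
ft_force: [1.0, -0.5, 0.8]
gripper_width: 0.0399
gripper_force: 0.0
time_s: 15.78
ee_pos: [0.4244, -0.2074, 0.1479]
ee_rot: [[0.979, -0.202, 0.002], [-0.202, -0.979, -0.0], [0.002, 0.0, -1.0]]
ft_force: [0.6, -0.9, 0.3]
gripper_width: 0.04
gripper_force: 0.0
yellow 877 z 0.0 rect [ 558.  -246.7] [81.1  6.9] 86.7 [[552.0, -287.0], [559.0, -287.0], [564.0, -206.0], [557.0, -206.0]] uv 281 392 0 18
red 1327 z 0.0163 rect [ 525.5 -177.4] [12.2 54. ] 77.7 [[498.0, -178.0], [551.0, -189.0], [553.0, -177.0], [500.0, -166.0]] uv 241 261 30 110
blue 8 z 0.008 rect [ 567.6 -195.7] [1.4 1.2] 78.3 [[567.0, -196.0], [568.0, -196.0], [568.0, -195.0], [567.0, -195.0]] uv 260 262 0 2
pallet 4482 z 0.0175 rect [510.9 -80.4] [ 76.  102.4] 52.0 [[447.0, -79.0], [528.0, -142.0], [575.0, -82.0], [494.0, -19.0]] uv 67 198 27 194
266 [ 0.49372904 -0.16988066  0.05214375]
[ 0.42554268 -0.20879522  0.14758513] [[0.9794394640412585, -0.20171956422332765, 0.002748397373548555], [-0.20171582825292314, -0.9794428190306038, -0.0015776189721009735], [0.0030101346829273573, 0.0009907870279224189, -0.9999949787025214]] [ 0.05861389 -0.05197471  0.1067106 ]
```

View pics/w7.png

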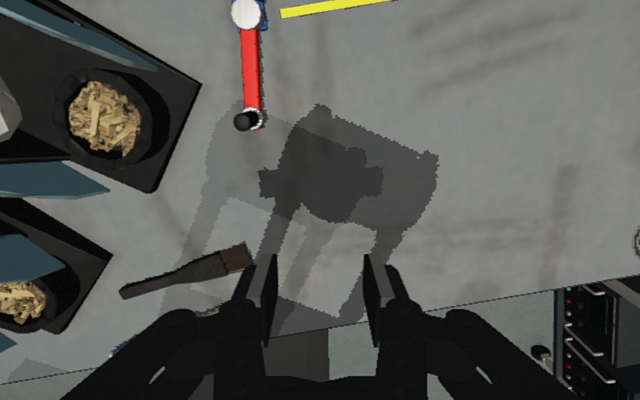

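The pegged gate lies at about 1.73 rad with the peg at pixel (246,119), height 52 mm as expected. Straddling the peg with a small opening.

```bash
python3 -m crank '{"delta_pos":[[0.0293,-0.026,0],[0.0293,-0.026,0],[0,0,0.05],[0,0,0.057],[0,0,0]],"turn":[[0,0,0],[0,0,0],[0,0,0],[0,0,0],[0,0,0]],"hand":[0.035,0.03,0.03,0.03,0.03]}'
python3 -m crank '{"delta_pos":[[0,0,0],[0,0,0]],"turn":[[0,0,0],[0,0,0]],"hand":[0.017,0.017]}'
```

```text
time_s: 16.45
ee_pos: [0.4909, -0.1692, 0.0358]
ee_rot: [[0.979, -0.203, -0.008], [-0.203, -0.979, 0.004], [-0.009, -0.002, -1.0]]
ft_force: [-0.2, -0.4, 0.7]
gripper_width: 0.0302
gripper_force: 0.0
time_s: 16.7
ee_pos: [0.4951, -0.1714, 0.0418]
ee_rot: [[0.979, -0.204, 0.005], [-0.204, -0.979, -0.002], [0.005, 0.001, -1.0]]
ft_force: [0.5, -0.1, 0.7]
gripper_width: 0.0168
gripper_force: 0.0
```

```bash
python3 -m crank '{"delta_pos":[[0.001,0.012,0],[0.001,0.012,0],[0.001,0.012,0],[0.001,0.012,0],[0.001,0.012,0]],"turn":[[0,0,-10],[0,0,-10],[0,0,-10],[0,0,-10],[0,0,-10]],"hand":[0.017,0.017,0.017,0.017,0.017]}'
python3 -m crank '{"delta_pos":[[0.001,0.012,0],[0.001,0.012,0],[0.001,0.012,0],[0.001,0.012,0],[0,0,0]],"turn":[[0,0,-10],[0,0,-10],[0,0,-10],[0,0,-10],[0,0,0]],"hand":[0.017,0.017,0.017,0.017,0.017]}'
python3 - <<'E'
from h import *
s=get_state(); R=np.array(s["ee_rot"]); print(s["ee_pos"],R.T@(np.array([.5587,-.2558,.041])-s["ee_pos"]),np.degrees(np.arctan2(R[1,0],R[0,0])))
E
```

```text
time_s: 17.32
ee_pos: [0.5072, -0.228, 0.0419]
ee_rot: [[0.782, 0.623, 0.003], [0.623, -0.782, -0.002], [0.001, 0.003, -1.0]]
ft_force: [-0.4, 0.9, -0.3]
gripper_width: 0.0171
gripper_force: 0.4
time_s: 17.95
ee_pos: [0.5479, -0.2532, 0.0416]
ee_rot: [[0.206, 0.979, 0.004], [0.979, -0.206, -0.002], [-0.002, 0.004, -1.0]]
ft_force: [-0.9, 1.2, 0.1]
gripper_width: 0.0172
gripper_force: 0.0
[ 0.54793145 -0.2532457   0.04160106] [-0.00028581  0.01106099  0.00064824] 78.1405808084925
```

```bash
python3 -m crank '{"delta_pos":[[0.0005,0.007,0],[0,0.0065,0],[0,0,0]],"turn":[[0,0,-4.3],[0,0,-4.3],[0,0,0]],"hand":[0.017,0.017,0.017]}'
python3 -m crank '{"delta_pos":[[0,-0.003,0],[0,0,0],[0,0,-0.03],[0,0,-0.06],[0,0,-0.06]],"turn":[[0,0,0],[0,0,0],[0,0,0],[0,0,0],[0,0,0]],"hand":[0.03,0.03,0.03,0.03,0.03]}'
python3 -m crank '{"delta_pos":[[-0.05,0.05,-0.02],[-0.05,0.0,0],[-0.05,-0.06,0],[0,-0.06,0],[0,0,0]],"turn":[[0,0,0],[0,0,0],[0,0,0],[0,0,0],[0,0,0]],"hand":[0.03,0.03,0.03,0.03,0.03]}'
python3 - <<'E'
from h import *
for n in("top","wrist"):
    c=cam(n); im,d=grab_frame(n); print(n); meas(c,im,d)
    cv2.imwrite(f"pics/{n}8.png",(cv2.resize(im[110:250,255:415],None,fx=4,fy=4) if n=="top" else im)[...,::-1])
E
```

```text
time_s: 18.32
ee_pos: [0.56, -0.2542, 0.0407]
ee_rot: [[0.058, 0.998, 0.002], [0.998, -0.058, -0.001], [-0.001, 0.002, -1.0]]
ft_force: [0.5, 0.2, -0.7]
gripper_width: 0.0168
gripper_force: 0.0
time_s: 18.95
ee_pos: [0.5562, -0.2536, 0.1908]
ee_rot: [[0.056, 0.998, -0.001], [0.998, -0.056, 0.0], [0.0, -0.001, -1.0]]
ft_force: [0.9, -0.2, -0.7]
gripper_width: 0.03
gripper_force: 0.0
time_s: 19.58
ee_pos: [0.4791, -0.3816, 0.206]
ee_rot: [[0.059, 0.998, -0.004], [0.998, -0.059, 0.003], [0.003, -0.004, -1.0]]
ft_force: [0.0, 1.2, -0.3]
gripper_width: 0.0303
gripper_force: 0.0
top
yellow 21 z 0.0028 rect [645.4 527. ] [13.3  7.6] 4.3 [[638.0, 530.0], [639.0, 523.0], [652.0, 524.0], [652.0, 531.0]] uv 0 3 149 154
red 91 z 0.0163 rect [ 557.1 -225. ] [45.8 10.3] 89.0 [[551.0, -248.0], [562.0, -248.0], [563.0, -202.0], [552.0, -202.0]] uv 284 302 177 181
blue 386 z 0.0154 rect [ 629.1 -278.4] [157.3 124.2] 87.4 [[563.0, -354.0], [688.0, -360.0], [695.0, -203.0], [571.0, -197.0]] uv 282 344 127 174
pallet 2919 z 0.0189 rect [738.5 307.7] [182.9 154. ] 89.1 [[660.0, 217.0], [814.0, 215.0], [817.0, 398.0], [663.0, 400.0]] uv 48 120 84 142
wrist
yellow 530 z 0.0001 rect [ 556.5 -300.2] [71.9  6.3] 86.4 [[551.0, -336.0], [557.0, -336.0], [562.0, -264.0], [556.0, -264.0]] uv 389 400 41 122
red 285 z -0.21 rect [ 104.5 -590.4] [76.6 11.4] 39.6 [[71.0, -610.0], [79.0, -619.0], [138.0, -570.0], [130.0, -562.0]] uv 0 33 348 384
blue 2499 z 0.0155 rect [ 651.6 -337.6] [165.9 114.5] 31.4 [[551.0, -332.0], [611.0, -430.0], [752.0, -343.0], [693.0, -246.0]] uv 403 609 9 140
pallet 6219 z 0.0193 rect [ 637.2 -287.9] [ 94.9 111.2] 86.7 [[579.0, -332.0], [690.0, -339.0], [696.0, -244.0], [584.0, -237.0]] uv 425 568 0 118
```

View pics/top8.png

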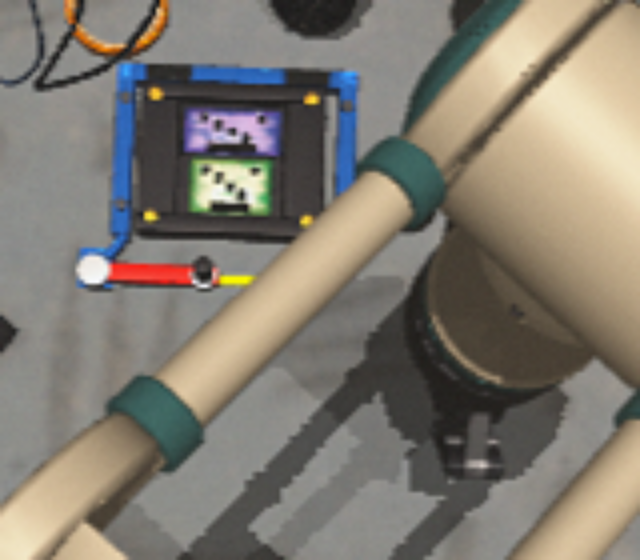

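The top view shows the pallet home in the bay and the gate along the yellow line. I'll do one finer check of the gate angle from the wrist camera.

```bash
python3 -m crank '{"delta_pos":[[0.05,0,0],[0.03,0,0],[0,0,0],[0,0,0]],"turn":[[0,0,0],[0,0,0],[0,0,0],[0,0,0]],"hand":[0.03,0.03,0.03,0.03]}'
python3 - <<'E'
from h import *
c=cam("wrist"); im,d=grab_frame("wrist"); meas(c,im,d); P=cloud(c,d)
hsv=cv2.cvtColor(im,cv2.COLOR_RGB2HSV); H,S=hsv[...,0].astype(int),hsv[...,1]
for n,m,z in(("y",(H>22)&(H<35)&(S>120),0),("r",((H<6)|(H>174))&(S>150),.017)):
    v,u=np.nonzero(m&(abs(P[...,2]-z)<.006)); X=ray(c,np.c_[u,v],z)[:,:2]; l=cv2.fitLine((X*1000).astype(np.float32),cv2.DIST_HUBER,0,.01,.01).ravel(); print(n,len(u),l,np.degrees(np.arctan2(l[1],l[0])))
m=(P[...,2]>.048)&(P[...,2]<.057)&(np.hypot(P[...,0]-.5587,P[...,1]+.2558)<.03); print(m.sum(),np.median(P[m],0))
s=get_state(); print(s["time_s"],s["ft_force"],s["dq"])
E
```

```text
time_s: 20.18
ee_pos: [0.4898, -0.3032, 0.207]
ee_rot: [[0.054, 0.999, 0.001], [0.999, -0.054, -0.002], [-0.002, 0.001, -1.0]]
ft_force: [-0.1, -0.6, -0.1]
gripper_width: 0.03
gripper_force: 0.0
yellow 231 z 0.0 rect [ 556.9 -289.8] [46.7  6.2] 87.5 [[553.0, -313.0], [559.0, -313.0], [561.0, -267.0], [555.0, -266.0]] uv 382 390 132 178
red 844 z 0.0164 rect [ 559.8 -220.7] [53.1 12.6] 85.7 [[552.0, -247.0], [564.0, -248.0], [568.0, -195.0], [556.0, -194.0]] uv 385 403 50 113
blue 3979 z 0.0154 rect [ 630.6 -274.3] [158.4 129.2] 87.2 [[562.0, -350.0], [691.0, -357.0], [699.0, -198.0], [570.0, -192.0]] uv 394 552 47 217
pallet 8436 z 0.0193 rect [ 638.1 -274.8] [120.1 110.7] 86.9 [[580.0, -332.0], [690.0, -338.0], [697.0, -218.0], [586.0, -212.0]] uv 413 549 70 200
y 232 [ 5.4590926e-02  9.9850881e-01  5.5633386e+02 -2.8810858e+02] 86.87061
r 848 [ 8.9889340e-02 -9.9595177e-01  5.5941205e+02 -2.1873962e+02] -84.84275
168 [ 0.55759336 -0.25349612  0.05222527]
20.225 [-0.91330371 -0.48856237  0.45245626] [-0.61779069  0.16114352  0.30028937  0.01523276  0.04536449  0.06190884]
```

The peg and the red arm's centre lie within 1 mm of the yellow line, so the gate is off by only 0.01–0.02 rad. The pallet is home and the robot is clear, so I'm handing in.

```bash
python3 -m crank '{"delta_pos":[[0,0,0],[0,0,0]],"turn":[[0,0,0],[0,0,0]],"hand":[0.03,0.03]}' | head -1; python3 -c "from cell import finish_job; print(finish_job())"
```

```text
time_s: 20.48
the job is handed in; nothing more can be done
None
```

The job is handed in at 20.5 s of the 72 s allowed, with the pallet measured square and home against the back stop and the gate closed about 0.02 rad from the yellow line; no verdict came back, and I saw no sign of a bystander being moved but did not measure them again at the end.

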